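Third hand for an oven panel: press the pull handle onto its screw holes

TASK

Pick up the steel pull handle from the bench and press its two feet flush against the teal oven service panel in the spring-backed jig, level and with one foot over each of the two screw holes, so that a colleague can screw it on from behind. Push steadily with about 10 N (the push of a 1 kg weight; between 5 and 15 N is fine, and never as much as 25 N) for a couple of seconds, and finish while still holding the handle and pushing: do not let go. Leave the steel vessel, the white cup and the orange screw tray where they stand.

Things in the scene. Friction and masses are not known exactly. Their poses are not given: they have to be found in the camera images.
- handle: Loose D-shaped steel pull handle, 0.15 to 0.31 kg, lying flat, 20 mm thick (z) all over. Two legs 18 mm wide at y = -55 and +55 mm run from the bar towards +x to dark feet 30 mm wide (y), 20 mm high, 6 mm thick. Origin: midway between the feet on their mounting face, at half thickness (10 mm above the bench). +x points out of the mounting face; z up. Upside down is equally good.
- bar (a point): Centre of the handle's grip bar, 55 mm behind the handle's origin (handle x = -55 mm), axes as the handle's. The bar is 18 mm (x) by 128 mm (y) by 20 mm (z); along it 92 mm are free between the legs, and 46 mm lie between the bar and the mounting plane.
- panel: Upright teal panel, 260 mm wide (y), 18 mm thick, 20 to 150 mm above the bench. Two black screw holes with bare-metal rims at y = -55 and +55 mm, 95 mm above the bench. Origin: midway between the holes on the front face; +x points level into the panel, the way to push; z up. It slides only along +x, 0 to 35 mm, on springs: 0.8 N per mm from zero (10 N is 12.5 mm). Unpressed at the start.
- jig: Aluminium jig fixed to the bench that carries the panel on two sprung guide rods; it stands wholly behind the panel (baseplate 130 x 240 mm, 12 mm thick; back wall 140 mm high). Origin on the bench right below the unpressed panel's origin; axes parallel to the panel's.
- vessel: Bystander, loose: round stainless steel autoclave vessel with a wider screw cap, 62 mm across, 110 mm tall. Origin at the centre of its underside.
- liner: Bystander, loose: white plastic liner cup, 48 mm across, 60 mm tall. Origin at the centre of its underside.
- screws: Bystander, loose: small orange open tray, 70 x 50 x 30 mm. Origin at the centre of its underside.

How it is judged:
By the outcome, as a careful person would: the job done as asked, in the order asked, and still so for the second after the job is handed in, while the arm keeps its last pose, push and grip.
It also fails if it takes over 48 s, if anything falls off the work surface, if the arm or the gripper's body presses on something with over 40 N, if the wrist force passes 120 N, or if a joint passes its speed limit or range.

ROBOT

A 6-joint arm with a two-finger parallel gripper is mounted at the origin on the work surface. World frame = base frame: x ahead of the robot, y to its left, z up, the work surface at z = 0. Lengths are in m, angles in rad, forces in N, time in s.
With the tool pointing down it reaches from about 0.375 to 0.9 m from the base axis. Payload 3.1 kg.
Tool frame: the origin (TCP) lies at the centre of the arm's flange, where the gripper is bolted on; the fingertips stand 173 mm ahead of it and the grasp point (between the pads) lies 155 mm ahead of it (tip_extent is the distance from the TCP to the fingertips, in m); z points along the fingers, y is the direction in which the jaws open and shut (so a half turn about z gives the same grasp; the last joint's range is limited). The gripper opens to 85 mm and grips with 20 to 120 N. Pads are 22 mm wide; open, the fingers measure 114 mm over their backs; the gripper's body (76 mm by 85 mm) begins 54 mm behind the grasp point. The pads swing forward as they close: fully open they stand 13 mm farther back than shut.
Start: joints at [1.058, 0.527, 1.433, -0, 1.181, -0.178], TCP at [0.205, 0.59, 0.405] pointing down, gripper open.
Joint ranges: [-3.08, 3.08], [-0.75, 2.2], [0.22, 2.44], [-1.43, 4.57], [0, 2.65], [-2.85, 2.85]. Speed limits (rad/s): [2.79, 2.79, 3.14, 3.14, 3.14, 3.14].

INTERFACE

Orientations are given as a unit quaternion [x, y, z, w].
In Python, from station import sense, snapshot, sign_off, tip_extent gives the robot as it stands. The module is installed in compiled form; this text tells all that it offers.
- The arm moves only by the tool servo_tool, never from a script. Its argument "rows" is a list of rows, each a list of 3 entries, a list of its own where there are three numbers: the shift along the tool's x, y, z in mm, then the turn about the tool's z in degrees, then the opening, from -1 (shut) to 1 (fully open), so that 0 is half open. A call has 1 to 8 rows; each row is the pose to reach, as a shift and turn from the pose measured when the call began, along the tool's axes at that moment; what a row does not reach only later rows make up. A row lasts 1/10 s, in which the tool goes at most 50 mm and 8.59 degrees, less where a joint would pass 70% of its speed; a pose out of reach is approached as far as the arm can. A call with a gripper value outside its range is refused whole. The fingers move at their own pace and stop on an object; "force" is the grip in N (left out, the last holds). Time passes only in rows, so rows that repeat a pose let the fingers close. It gives the time, the measured TCP pose, the force and the opening at its end, in the units of the state.
- sense(): the state, without advancing time (a new reading comes with each control period).
- snapshot(name): name is "scene" or "top" or "wrist"; returns a dict with "image" (420x560x3 uint8, blue, green, red), "z_map" (420x560 float32, m along the optical axis (not along the pixel's ray), 0 where there is no reading), "vertical_fov" (degrees; the focal length in pixels is half the picture's height over the tangent of half this angle, whatever the lens; pixels are square), "cx", "cy" (the principal point, pixels), "cam_to_world" (4x4, takes a point from camera to world coordinates). Camera axes: x right, y down, z forward; pixel columns grow to the right and rows downward; lengths in m; the calibration is good to about 2 mm. A picture is of the moment at which its call begins.
- sign_off(): hands the job in, once; it reports no verdict.
The state is a dict: "t": time; "q": joint angles; "qd": joint speeds; "tau": joint torques, N m; "tcp_pos": TCP position; "tool_rot": TCP orientation; "force": force on the tool from outside, world axes, zero at the start; "ft_torque": the same for the moment, N m; "finger_gap": opening from 0.0 (shut) to 1.0 (fully open).
Only numpy, scipy, OpenCV 4.12 (cv2) and the standard library are available. Lean on these libraries where they do the work, as an engineer would, in place of code of your own. Each camera call takes 0.05 s, during which the arm holds its last target. There are 200 camera calls.

## Working session

There is one attempt and no reset: what is moved stays moved. The work goes in short steps, Python scripts to look and compute and a tool call to move; the robot and the scene stay as the last step left them, time stands still between calls to the robot, and variables do not carry over. Pictures are saved under pics/ and viewed, about 8 in all and at most 12, crops included, and the job is handed in when it is done.

Besides the shell and the picture viewer there is one more tool, called after "Call:" by a JSON object that holds its "fn" and its "kwargs". servo_tool: Moves the arm, as the interface text tells. Its arguments: {"type":"object","properties":{"rows":{"type":"array"},"force":{"type":"number"}},"required":["rows"]}

```bash
mkdir -p pics; cat > h.py <<'E'
import numpy as np,cv2
from station import sense,snapshot,sign_off,tip_extent
from scipy.spatial.transform import Rotation as R
def cam(n,save=None):
    s=snapshot(n)
    if save: cv2.imwrite('pics/'+save,s['image'])
    s['f']=210/np.tan(np.radians(s['vertical_fov'])/2); return s
def ray(s,u,v):
    T=np.array(s['cam_to_world']); d=T[:3,:3]@[(u-s['cx'])/s['f'],(v-s['cy'])/s['f'],1]; return T[:3,3],d
def onz(s,u,v,z):
    o,d=ray(s,u,v); return o+d*(z-o[2])/d[2]
def cloud(s):
    v,u=np.mgrid[:420,:560]; z=s['z_map']; T=np.array(s['cam_to_world'])
    P=np.stack([(u-s['cx'])/s['f']*z,(v-s['cy'])/s['f']*z,z],-1)@T[:3,:3].T+T[:3,3]
    P[z==0]=np.nan; return P
E
python3 - <<'E'
from h import *
a=cam('scene');b=cam('top')
cv2.imwrite('pics/a.png',a['image']);cv2.imwrite('pics/b.png',b['image'])
np.savez('p.npz',a=a['image'],b=b['image'])
for s in(a,b):print(s['f'],s['cx'],s['cy'],np.round(s['cam_to_world'],3).tolist())
import pickle;pickle.dump((a,b),open('ab.pkl','wb'))
st=sense();print({k:np.round(v,3).tolist() for k,v in st.items()})
E
```

```text
441.60108715923405 280.93687751475346 206.09910635528905 [[0.208, 0.56, -0.802, 1.466], [0.978, -0.108, 0.178, -0.281], [0.013, -0.822, -0.57, 0.689], [0.0, 0.0, 0.0, 1.0]]
543.6007172006007 278.49946327381303 214.59461535885157 [[0.001, -0.988, 0.156, 0.439], [-1.0, -0.002, -0.006, -0.084], [0.006, -0.156, -0.988, 1.239], [0.0, 0.0, 0.0, 1.0]]
{'t': 0.1, 'q': [1.058, 0.528, 1.434, -0.0, 1.181, -0.178], 'qd': [0.001, -0.0, -0.003, -0.0, -0.003, -0.0], 'tau': [-0.001, -44.33, -17.859, -0.0, 0.004, 0.0], 'tcp_pos': [0.205, 0.59, 0.404], 'tool_rot': [0.167, 0.986, -0.001, -0.0], 'force': [0.085, -0.305, -0.118], 'ft_torque': [0.011, 0.016, -0.001], 'finger_gap': 1.003}
```

View pics/a.png

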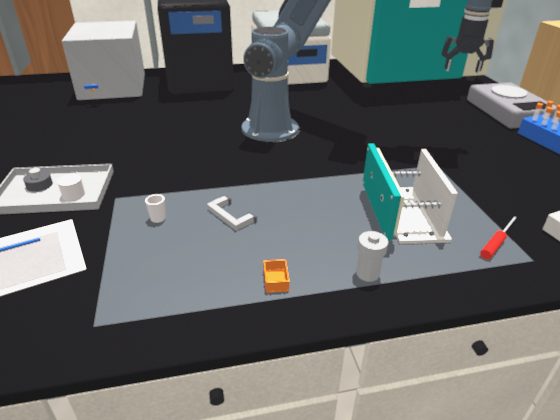

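View pics/b.png

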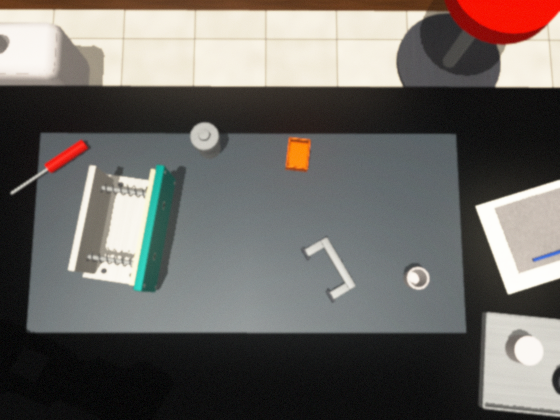

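The scene view shows the handle at about (230,213), the panel at (380,190), and the cup, tray and vessel clear of the way. In the top view the bar runs from (325,240) to (352,285), with its feet at (308,252) and (332,297). The panel's front edge runs from (163,167) to (150,290) and faces right.

```bash
python3 - <<'E'
from h import *
import pickle
a,b=pickle.load(open('ab.pkl','rb'))
# handle from top: height mask
P=cloud(b); m=np.zeros((420,560),np.uint8); m[225:305,295:365]=1
g=((P[...,2]>.012)&(P[...,2]<.035)&(m>0)).astype(np.uint8)
v,u=np.nonzero(g); pts=np.array([onz(b,x,y,.02)[:2] for x,y in zip(u,v)])
print('handle n',len(pts),'z',np.nanmedian(P[...,2][g>0]))
r=cv2.minAreaRect(pts.astype(np.float32)*1000);print('rect',r,cv2.boxPoints(r).tolist(),'centroid',pts.mean(0))
# panel: teal in each view
for n,s in(('a',a),('b',b)):
    h=cv2.cvtColor(s['image'],cv2.COLOR_BGR2HSV); Q=cloud(s)
    t=(h[...,0]>80)&(h[...,0]<97)&(h[...,1]>120)&(Q[...,2]>.01)&(Q[...,2]<.17)&(Q[...,0]>.2)
    p=Q[t]; print(n,len(p),p.min(0),p.max(0))
    if n=='b':
        top=p[p[:,2]>.143]; print('top',len(top),cv2.minAreaRect((top[:,:2]*1000).astype(np.float32)))
    else:
        c=np.median(p,0);print('med',c)
        for it in range(3):
            c=p.mean(0);U,S,V=np.linalg.svd(p-c,full_matrices=False);p=p[abs((p-c)@V[2])<.006]
        print('plane',c,V[2],S,len(p))
# other things
for n in('tray',):pass
E
python3 -c "
import cv2;i=cv2.imread('pics/a.png')[135:250,340:470];cv2.imwrite('pics/c.png',cv2.resize(i,None,fx=5,fy=5,interpolation=2))"
python3 -c "
from station import tip_extent;print(tip_extent() if callable(tip_extent) else tip_extent)"
```

```text
handle n 829 z 0.019704534311772326
rect ((511.4192199707031, -204.20860290527344), (138.8629150390625, 64.37237548828125), 30.09796905517578) [[435.20855712890625, -211.18060302734375], [467.489990234375, -266.87359619140625], [587.6298828125, -197.23660278320312], [555.3484497070312, -141.54360961914062]] centroid [ 0.51504302 -0.21146009]
a 1921 [0.45879899 0.14051877 0.02463505] [0.72088976 0.19321397 0.15313574]
med [0.62749273 0.1565361  0.10423395]
plane [0.61077746 0.15760791 0.09698796] [ 0.13561483  0.99057143 -0.01941279] [3.04490267 1.52009978 0.07519818] 1575
b 1777 [0.45962653 0.14376935 0.0268618 ] [0.71550117 0.19770667 0.1564346 ]
top 1050 ((587.5785522460938, 170.29563903808594), (19.0106258392334, 259.7890319824219), 81.82166290283203)
0.1734
```

View pics/c.png

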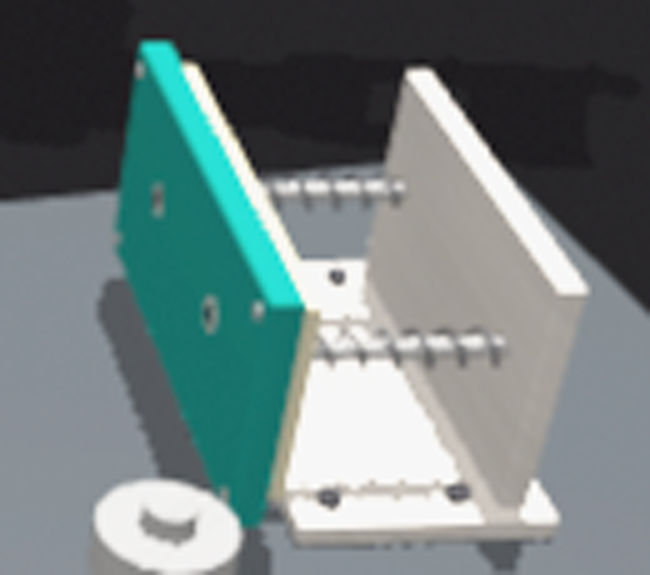

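The crop shows the two panel holes at full-image pixels of about (371.6,175) and (382,198). The vessel is in front of the panel's far-x end, off my route. Next I work out the targets and start moving.

```bash
cat >> h.py <<'E'
def to(pos,heading):  # move from present pose to TCP pos with tool y at heading (deg); mm & deg
    s=sense(); r=R.from_quat(s['tool_rot']); M=r.as_matrix()
    h=np.degrees(np.arctan2(M[1,1],M[0,1])); d=M.T@(np.array(pos)-s['tcp_pos'])*1000
    print('t',round(s['t'],2),'shift',d.round(1),'turn',round(-((heading-h+180)%360-180),2),'z',M[:,2].round(4),'gap',round(float(s['finger_gap']),3),'F',np.round(s['force'],1),'q6',round(s['q'][5],2))
E
python3 - <<'E'
from h import *
import pickle
a,b=pickle.load(open('ab.pkl','rb'))
n=np.array([.139,.990,0]);c=np.array([.5863,.1614,.085])
hs=[]
for x,y in((158,200),(210,315)):
    o,d=ray(a,(x+.5)/5-.5+340,(y+.5)/5-.5+135); hs.append(o+d*((c-o)@n)/(d@n))
print(hs,np.mean(hs,0),np.linalg.norm(hs[0]-hs[1]))
to([.5,.15,.405],5)
to([.523,-.224,.405],-60)
E
```

```text
[array([0.53407019, 0.16873328, 0.09595192]), array([0.64078562, 0.15375   , 0.09465665])] [0.5874279  0.16124164 0.09530429] 0.10776993911538457
t 0.1 shift [-423.1 -318.7   -0.7] turn 65.82 z [-9.0e-04 -1.7e-03 -1.0e+00] gap 1.003 F [ 0.1 -0.3 -0.1] q6 -0.18
t 0.1 shift [-5.677e+02 -6.644e+02 -1.000e-01] turn 130.82 z [-9.0e-04 -1.7e-03 -1.0e+00] gap 1.003 F [ 0.1 -0.3 -0.1] q6 -0.18
```

Call:
{"fn": "servo_tool", "kwargs": {"rows": [[[-420, -315, 0], 65, 0.2], [[-420, -315, 0], 65, 0.2], [[-420, -315, 0], 65, 0.2], [[-420, -315, 0], 65, 0.2], [[-420, -315, 0], 65, 0.2], [[-420, -315, 0], 65, 0.2], [[-420, -315, 0], 65, 0.2], [[-420, -315, 0], 65, 0.2]], "force": 80}}

```text
t: 0.9
tcp_pos: [0.4292, 0.2565, 0.4042]
tool_rot: [0.672, 0.741, -0.001, 0.0]
force: [-0.1, 0.7, 0.4]
finger_gap: 0.598
```

```bash
python3 -c "
from h import *
to([.523,-.224,.35],-60)"
```

```text
t 0.9 shift [-487.2   46.9   54.9] turn 65.56 z [-0.0014 -0.0017 -1.    ] gap 0.598 F [-0.1  0.7  0.4] q6 0.22
```

Call:
{"fn": "servo_tool", "kwargs": {"rows": [[[-487, 47, 55], 65.5, 0.2], [[-487, 47, 55], 65.5, 0.2], [[-487, 47, 55], 65.5, 0.2], [[-487, 47, 55], 65.5, 0.2], [[-487, 47, 55], 65.5, 0.2], [[-487, 47, 55], 65.5, 0.2], [[-487, 47, 55], 65.5, 0.2], [[-487, 47, 55], 65.5, 0.2]]}}

```text
t: 1.7
tcp_pos: [0.5049, -0.1339, 0.3598]
tool_rot: [0.966, 0.257, -0.001, 0.0]
force: [1.4, 0.6, 0.5]
finger_gap: 0.599
```

Call:
{"fn": "servo_tool", "kwargs": {"rows": [[[-90, 0, 0], 0, 0.2], [[-90, 0, 0], 0, 0.2], [[-90, 0, 0], 0, 0.2]]}}

```text
t: 2.0
tcp_pos: [0.4232, -0.1801, 0.3591]
tool_rot: [0.967, 0.254, -0.003, -0.001]
force: [0.5, 0.4, 0.4]
finger_gap: 0.597
```

```bash
python3 -c "
from h import *
to([.523,-.224,.35],-60)
w=cam('wrist','w1.png');print(np.round(w['cam_to_world'],3).tolist(),w['f'])
import pickle;pickle.dump(w,open('w1.pkl','wb'))"
```

```text
t 2.0 shift [65.3 87.4  8.4] turn -0.55 z [-0.0069  0.0013 -1.    ] gap 0.597 F [0.5 0.4 0.4] q6 0.41
[[0.492, -0.837, -0.24, 0.483], [-0.87, -0.475, -0.131, -0.148], [-0.004, 0.274, -0.962, 0.329], [0.0, 0.0, 0.0, 1.0]] 369.7852319432858
```

View pics/w1.png

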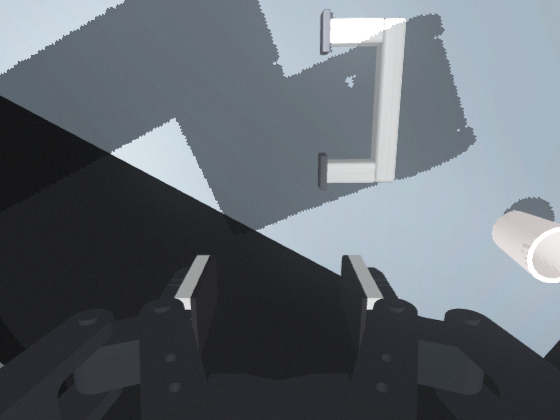

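The wrist view shows the whole handle, with the bar at about (390,100), the feet at (326,30) and (323,170), and the cup at (540,250). I measure it again from here.

```bash
python3 - <<'E'
from h import *
import pickle
w=pickle.load(open('w1.pkl','rb'));P=cloud(w)
g=np.zeros((420,560),np.uint8); g[5:200,310:420]=1
k=((P[...,2]>.015)&(P[...,2]<.03)&(g>0)); p=P[k][:,:2]; print(k.sum(),np.median(P[...,2][k]))
r=cv2.minAreaRect((p*1000).astype(np.float32));print(r)
(cx,cy),(a,b),t=r; t=np.radians(t); e=np.array([np.cos(t),np.sin(t)]); e=e if a<b else np.array([-e[1],e[0]])
if e[1]<0:e=-e
bar=np.array([cx,cy])-23*e; print('hx heading',np.degrees(np.arctan2(e[1],e[0])),'bar',bar)
to([bar[0]/1000,bar[1]/1000,.23],np.degrees(np.arctan2(e[1],e[0]))+180)
E
```

```text
6728 0.02043088253457831
((513.0982666015625, -205.2952423095703), (140.12660217285156, 64.30902099609375), 30.273921966552734)
hx heading 120.27392196655273 bar [ 524.69336238 -225.15861951]
t 2.05 shift [ 64.7  89.  129.3] turn -0.77 z [-3.6e-03  1.0e-04 -1.0e+00] gap 0.605 F [ 0.1 -0.3  0.3] q6 0.42
```

Call:
{"fn": "servo_tool", "kwargs": {"rows": [[[64.5, 88.5, 100], -0.8, 0.2], [[64.5, 88.5, 100], -0.8, 0.2], [[64.5, 88.5, 100], -0.8, 0.2], [[64.5, 88.5, 100], -0.8, 0.2], [[64.5, 88.5, 100], -0.8, 0.2], [[64.5, 88.5, 100], -0.8, 0.2], [[64.5, 88.5, 100], -0.8, 0.2]]}}

```text
t: 2.75
tcp_pos: [0.5241, -0.2241, 0.2611]
tool_rot: [0.965, 0.262, -0.001, 0.0]
force: [0.0, -0.2, 0.1]
finger_gap: 0.6
```

```bash
python3 -c "
from h import *
to([.5243,-.225,.177],300.2)"
```

```text
t 2.75 shift [-0.1  0.9 84.1] turn 0.14 z [-0.0018 -0.0011 -1.    ] gap 0.6 F [ 0.  -0.2  0.1] q6 0.44
```

Call:
{"fn": "servo_tool", "kwargs": {"rows": [[[0, 1, 40], 0, 0.2], [[0, 1, 65], 0, 0.2], [[0, 1, 80], 0, 0.2], [[0, 1, 84], 0, 0.2], [[0, 1, 84], 0, 0.2], [[0, 1, 84], 0, 0.2]]}}

```text
t: 3.35
tcp_pos: [0.5249, -0.2253, 0.1784]
tool_rot: [0.965, 0.262, -0.0, 0.001]
force: [-0.0, 0.3, 0.5]
finger_gap: 0.596
```

Call:
{"fn": "servo_tool", "kwargs": {"rows": [[[0, 0, 0], 0, -0.4], [[0, 0, 0], 0, -0.8], [[0, 0, 0], 0, -1], [[0, 0, 0], 0, -1], [[0, 0, 0], 0, -1], [[0, 0, 0], 0, -1], [[0, 0, 0], 0, -1], [[0, 0, 0], 0, -1]], "force": 80}}

```text
t: 4.15
tcp_pos: [0.5251, -0.2254, 0.1796]
tool_rot: [0.965, 0.262, 0.0, 0.002]
force: [0.2, 0.5, 6.0]
finger_gap: 0.185
```

```bash
python3 -c "
from h import *
to([.5243,-.225,.177],300.2);print(sense()['tcp_pos'])"
```

```text
t 4.15 shift [-0.5 -0.7  2.6] turn 0.14 z [ 0.0012 -0.0031 -1.    ] gap 0.185 F [0.2 0.5 6. ] q6 0.44
[ 0.52505511 -0.22536757  0.17962254]
```

Call:
{"fn": "servo_tool", "kwargs": {"rows": [[[0, 0, -10], 0, -1], [[0, 0, -35], 0, -1], [[0, 0, -70], 0, -1], [[0, 0, -85], 0, -1], [[0, 0, -85], 0, -1], [[0, 0, -85], 0, -1]]}}

```text
t: 4.75
tcp_pos: [0.5247, -0.2249, 0.2648]
tool_rot: [0.965, 0.262, 0.0, 0.002]
force: [-0.0, -0.1, -2.1]
finger_gap: 0.183
```

```bash
python3 -c "
from h import *
import pickle
to([.5243,-.225,.265],300.2);s=sense();print(s['tcp_pos'])
w=cam('wrist','w2.png');pickle.dump((w,s),open('w2.pkl','wb'))
P=cloud(w);M=R.from_quat(s['tool_rot']).as_matrix();Q=(P-s['tcp_pos'])@M
k=(Q[...,2]>.12)&(Q[...,2]<.2)
cv2.imwrite('pics/w2m.png',np.hstack([w['image'],np.repeat((k*255).astype(np.uint8)[...,None],3,2)])[:,:,:][:, :1120:1][::1, ::1] if 0 else w['image'])
"
```

```text
t 4.75 shift [-0.4 -0.1 -0.2] turn 0.15 z [ 0.0014 -0.0033 -1.    ] gap 0.183 F [-0.  -0.1 -2.1] q6 0.44
[ 0.52474094 -0.2248961   0.26484129]
```

View pics/w2.png

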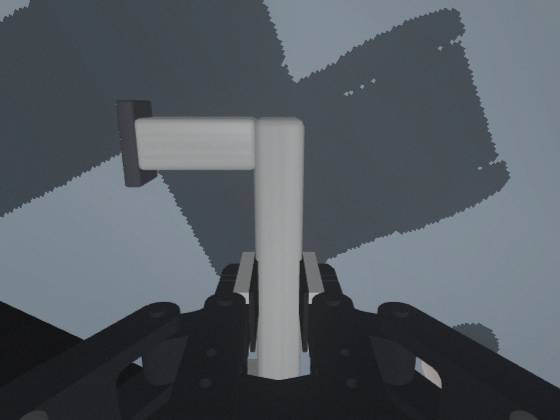

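The handle is held, with the bar at (280,190), one leg at (195,143) and its foot at (137,143). I measure how it sits in the tool frame.

```bash
cat >> h.py <<'E'
def grip(w,s):  # handle pose in tool frame from wrist depth
    Q=(cloud(w)-s['tcp_pos'])@R.from_quat(s['tool_rot']).as_matrix()*1000
    g=np.zeros((420,560),bool); g[122:250,262:298]=1; g[122:166,142:258]=1
    p=Q[g&(Q[...,2]>130)&(Q[...,2]<185)]
    A=np.c_[p[:,:2],np.ones(len(p))]
    for _ in range(3):
        c=np.linalg.lstsq(A,p[:,2],rcond=None)[0]; k=abs(A@c-p[:,2])<1.5; A,p=A[k],p[k]
    print('top plane: slope x,y deg',np.degrees(c[:2]),'z at bar',c[2],len(p))
    near=abs(Q[...,2]-(Q[...,0]*c[0]+Q[...,1]*c[1]+c[2]))<4
    E=[]
    for v in range(175,245,3):
        u=np.nonzero(near[v,240:320])[0]+240
        if len(u)>5:E.append(np.r_[Q[v,u,0].mean(),(Q[v,u[0],1]+Q[v,u[-1],1])/2,abs(Q[v,u[-1],1]-Q[v,u[0],1])])
    E=np.array(E);f=np.polyfit(E[:,0],E[:,1],1);print('bar mid y vs x: yaw deg',np.degrees(np.arctan(f[0])),'y0',f[1],'w',np.median(E[:,2]))
    q=Q[near&(np.arange(560)[None]>262)&(np.arange(560)[None]<298)&(np.arange(420)[:,None]<200)]
    print('bar end x',np.percentile(q[:,0],[.5,99.5]))
    q=Q[near&(np.arange(560)[None]>165)&(np.arange(560)[None]<245)&(np.arange(420)[:,None]<200)]
    print('leg x',np.percentile(q[:,0],[1,99]))
    return c
E
python3 -c "
from h import *
import pickle
grip(*pickle.load(open('w2.pkl','rb')))"
```

```text
top plane: slope x,y deg [-0.03286859  0.19054828] z at bar 159.1388975419134 9485
bar mid y vs x: yaw deg -0.16905052660703007 y0 1.6004593663351254 w 17.593905884493903
bar end x [35.16367944 63.39529348]
leg x [45.89352286 63.41860559]
```

```bash
python3 -c "
from h import *
to([.571,.0475,.264],262)"
```

```text
t 4.8 shift [ 177.7 -211.5   -0.6] turn 38.34 z [-0.     -0.0023 -1.    ] gap 0.182 F [ 0.1 -0.2 -1.2] q6 0.44
```

Call:
{"fn": "servo_tool", "kwargs": {"rows": [[[20, -24, -1], 5, -1], [[52, -63, -1], 11, -1], [[86, -102, -1], 18, -1], [[120, -142, -1], 25, -1], [[148, -176, -1], 32, -1], [[168, -200, -1], 37, -1], [[178, -211.5, -1], 38.3, -1], [[178, -211.5, -1], 38.3, -1]]}}

```text
t: 5.6
tcp_pos: [0.5707, 0.0501, 0.2628]
tool_rot: [0.998, -0.067, -0.001, 0.001]
force: [-0.7, -0.0, -1.6]
finger_gap: 0.183
```

Call:
{"fn": "servo_tool", "kwargs": {"rows": [[[0, 0, 0], 0, -1], [[0, 0, 0], 0, -1]]}}

```text
t: 5.8
tcp_pos: [0.5702, 0.0493, 0.2618]
tool_rot: [0.998, -0.068, -0.003, 0.001]
force: [0.6, 0.4, -1.3]
finger_gap: 0.184
```

```bash
python3 - <<'E'
from h import *
import pickle
to([.571,.0475,.264],262);s=sense();print(s['tcp_pos'])
w=cam('wrist','w3.png');grip(w,s)
a=cam('scene','s3.png');i=a['image'][120:260,300:460];cv2.imwrite('pics/s3c.png',cv2.resize(i,None,fx=4,fy=4,interpolation=2))
b=cam('top');pickle.dump((w,s,a,b),open('3.pkl','wb'))
E
```

```text
t 5.8 shift [ 1.   1.7 -2.2] turn 0.23 z [-0.0056 -0.0016 -1.    ] gap 0.184 F [ 0.6  0.4 -1.3] q6 1.6
[0.57024834 0.04934159 0.26181361]
top plane: slope x,y deg [0.04485624 0.27736206] z at bar 159.06300069514305 9525
bar mid y vs x: yaw deg -0.03974985007489773 y0 1.3258326388344543 w 17.601366935274974
bar end x [36.08384032 64.35530503]
leg x [46.87446722 64.37065501]
```

View pics/s3c.png

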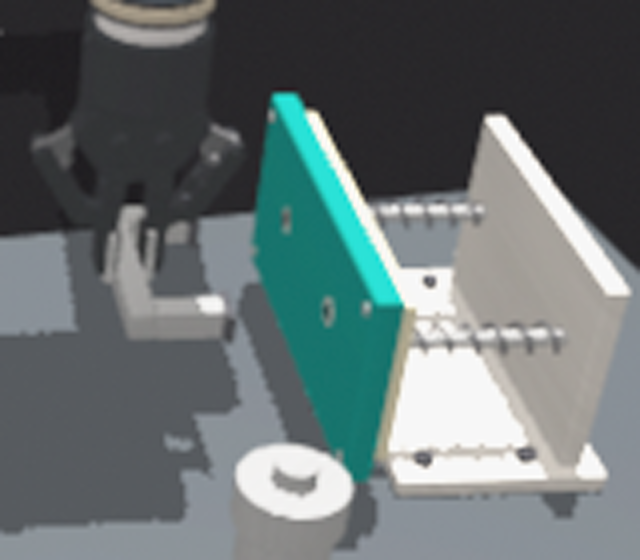

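View pics/w3.png

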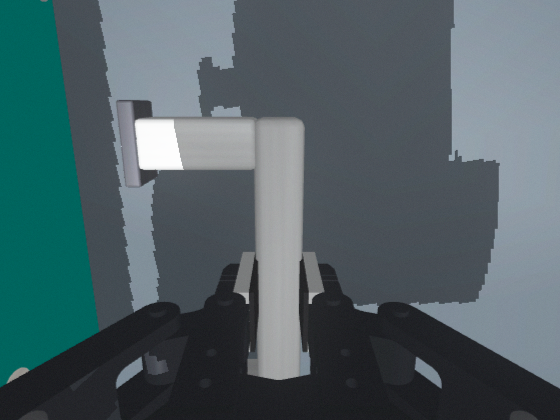

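Scene crop: the near leg and foot at (228,328), level, about 50 mm short of the panel; holes at (287,220) and (328,310). Wrist view: handle unchanged in the grip, teal panel on the left, edge from (55,0) to (97,310). Both things appear in the same cameras, so I compare the handle and panel laterally there.

```bash
python3 - <<'E'
from h import *
import pickle
w,s,a,b=pickle.load(open('3.pkl','rb'))
n=np.array([.139,.990]);l=np.array([.990,-.139])
for nm,c in(('scene',a),('top',b),('wrist',w)):
    P=cloud(c);h=cv2.cvtColor(c['image'],cv2.COLOR_BGR2HSV)
    L=P[...,:2]@l*1000;N=P[...,:2]@n*1000;Z=P[...,2]
    t=(h[...,0]>80)&(h[...,0]<97)&(h[...,1]>120)&(Z>.03)&(Z<.165)&(P[...,0]>.3)&(N>220)
    print(nm,'panel L',np.percentile(L[t],[.3,99.7]),t.sum())
    f=t&(Z<.14)&(N<250) if nm!='top' else t&(Z>.14)
    if f.sum()>50:
        q=P[f][:,:2]; 
        if nm=='top': r=cv2.minAreaRect((q*1000).astype(np.float32));print(r, np.array(r[0])@l,np.array(r[0])@n-9)
        else:
            for _ in range(4):
                k=np.polyfit(q[:,0],q[:,1],1);e=abs(np.polyval(k,q[:,0])-q[:,1]);q=q[e<.003]
            print('front heading',90+np.degrees(np.arctan(k[0])),'N at L',np.median(q@n)*1000,len(q))
    g=(Z>.095)&(Z<.115)&(N>120)&(N<205)&(abs(L-s['tcp_pos'][:2]@l*1000)<90)&(h[...,1]<60)
    if g.sum():print(' leg L rel tcp',np.percentile(L[g],[1,25,50,75,99])-s['tcp_pos'][:2]@l*1000,'N',np.percentile(N[g],[1,99]),'z',np.median(Z[g]),g.sum())
print('tcp L,N',s['tcp_pos'][:2]@l*1000,s['tcp_pos'][:2]@n*1000)
hs=np.array([[.53407,.16873],[.64078,.15375]])@l*1000;print('holes L',hs,hs.mean())
E
```

```text
scene panel L [432.12249761 691.77564852] 1881
front heading 81.86337766836691 N at L 240.08642414089437 1192
 leg L rel tcp [-58.02620901   5.67415768  45.24340503  60.62021469  69.74282716] N [120.84375919 179.30094902] z 0.1018801123598917 311
top panel L [605.5896959  687.03305385] 397
((673.8445434570312, 157.0455780029297), (18.134809494018555, 84.44802856445312), 83.22511291503906) 645.2767626800537 240.13951376342771
wrist panel L [492.03359594 670.34537899] 25423
front heading 81.71060954645137 N at L 241.4868120776573 25423
 leg L rel tcp [-39.10883832  10.31377353  45.95897951  55.49242174  66.89585645] N [120.2834576 180.4688544] z 0.10249812574701384 19021
tcp L,N 557.6873737526071 128.11269620906208
holes L [505.27583 613.00095] 559.1383900000001
```

```bash
python3 - <<'E'
from h import *
import pickle
w,s,a,b=pickle.load(open('3.pkl','rb'))
n=np.array([.139,.990]);l=np.array([.990,-.139])
P=cloud(w);p=P[378,20];print('wrist spot',p,p[:2]@l*1000,p[:2]@n*1000); p=P[5,10];print(p,p[:2]@l*1000)
# scene: metal spots on the teal face (low saturation blobs inside teal hull)
c=a;h=cv2.cvtColor(c['image'],cv2.COLOR_BGR2HSV);S=h[...,1].astype(float)
Pa=cloud(a)
for nm,(u,v) in dict(hL=(300+287/4,120+220/4),hR=(300+328/4,120+310/4),s1=(300+270/4,120+117/4),s2=(300+365/4,120+308/4),s3=(300+340/4,120+456/4),s4=(300+256/4,120+250/4)).items():
    u0,v0=int(round(u)),int(round(v));yy,xx=np.mgrid[v0-4:v0+5,u0-4:u0+5];W=np.clip(210-S[v0-4:v0+5,u0-4:u0+5],0,None);W[W<25]=0
    W*=np.hypot(xx-u,yy-v)<4.2
    uc,vc=(W*xx).sum()/W.sum(),(W*yy).sum()/W.sum()
    for nm2,(x,y) in(('eye',(u-.4,v-.4)),('cen',(uc,vc))):
        o,d=ray(c,x,y);q=o+d*(.2405-o[:2]@n)/(d[:2]@n);print(nm,nm2,round(x,1),round(y,1),'L',(q[:2]@l*1000).round(1),'z',(q[2]*1000).round(1))
E
```

```text
wrist spot [0.58932175 0.10105268 0.16499965] 569.3822074539086 181.9578758993515
[0.6927204  0.14584947 0.0567606 ] 665.5201195053168
hL eye 371.4 174.6 L 509.0 z 98.2
hL cen 371.1 174.6 L 506.9 z 96.9
hR eye 381.6 197.1 L 614.6 z 97.2
hR cen 381.6 197.3 L 615.1 z 96.8
s1 eye 367.1 148.8 L 439.0 z 137.6
s1 cen 365.7 148.8 L 426.2 z 131.2
s2 eye 390.9 196.6 L 673.9 z 137.9
s2 cen 391.0 196.8 L 675.3 z 138.4
s3 eye 384.6 233.6 L 677.8 z 34.0
s3 cen 383.5 235.1 L 672.8 z 25.3
s4 eye 363.6 182.1 L 449.6 z 38.5
s4 cen 361.9 182.6 L 434.1 z 27.3
```

```bash
cat >> h.py <<'E'
def tgt(L,N,z,hd=261.85):
    n=np.array([.139,.990]);l=np.array([.990,-.139]);s=sense();p=s['tcp_pos'][:2]*1000
    print('L,N,z now',p@l,p@n,s['tcp_pos'][2]*1000,'push',-np.array(s['force'][:2])@n,'tq',np.round(s['ft_torque'],2))
    M=np.array([l,n]);xy=np.linalg.inv(M)@[L,N];to([xy[0]/1000,xy[1]/1000,z/1000],hd)
E
python3 -c "
from h import *
tgt(560.2,178,264.5)"
```

```text
L,N,z now 558.1671269660818 127.77910799848641 262.5673863416276 push -0.34019839428805837 tq [-0.03  0.02 -0.06]
t 5.95 shift [  2.2 -50.2  -2.1] turn 0.32 z [-0.0037 -0.0017 -1.    ] gap 0.185 F [ 0.   0.3 -1.8] q6 1.6
```

Call:
{"fn": "servo_tool", "kwargs": {"rows": [[[2, -8, -2], 0.3, -1], [[2, -18, -2], 0.3, -1], [[2, -30, -2], 0.3, -1], [[2, -40, -2], 0.3, -1], [[2, -47, -2], 0.3, -1], [[2, -50, -2], 0.3, -1], [[2, -50, -2], 0.3, -1], [[2, -50, -2], 0.3, -1]]}}

```text
t: 6.75
tcp_pos: [0.5794, 0.0982, 0.2644]
tool_rot: [0.997, -0.071, -0.002, 0.001]
force: [0.5, -0.5, -0.7]
finger_gap: 0.193
```

```bash
python3 -c "
from h import *
tgt(560.2,186,264.5)"
```

```text
L,N,z now 559.98060939727 177.76838009997385 264.40445044332563 push 0.43222445019578043 tq [-0.06  0.04 -0.01]
t 6.75 shift [ 0.2 -8.2 -0.1] turn 0.04 z [-0.0039 -0.0019 -1.    ] gap 0.193 F [ 0.5 -0.5 -0.7] q6 1.69
```

Call:
{"fn": "servo_tool", "kwargs": {"rows": [[[0, -2, 0], 0, -1], [[0, -4, 0], 0, -1], [[0, -6, 0], 0, -1], [[0, -8, 0], 0, -1], [[0, -10, 0], 0, -1], [[0, -11, 0], 0, -1], [[0, -11, 0], 0, -1]]}}

```text
t: 7.45
tcp_pos: [0.581, 0.1092, 0.2644]
tool_rot: [0.997, -0.071, -0.002, 0.001]
force: [-0.1, -0.5, -1.9]
finger_gap: 0.186
```

```bash
python3 - <<'E'
from h import *
import pickle
tgt(560.2,194,264.5);s=sense()
w=cam('wrist');grip(w,s);a=cam('scene');b=cam('top');pickle.dump((w,s,a,b),open('4.pkl','wb'))
i=a['image'][130:240,330:420];j=b['image'][150:310,110:260]
cv2.imwrite('pics/s4.png',np.hstack([cv2.resize(i,(450,550),interpolation=2),cv2.resize(w['image'],(340,255)) if 0 else cv2.resize(w['image'][:,:340],(340,550))]))
E
```

```text
L,N,z now 559.9811042881545 188.87561750752877 264.3847382800152 push 0.5441225609576773 tq [-0.1   0.03  0.03]
t 7.45 shift [ 0.2 -5.1 -0.1] turn 0.05 z [-0.0039 -0.002  -1.    ] gap 0.186 F [-0.1 -0.5 -1.9] q6 1.71
top plane: slope x,y deg [0.00396792 0.27308987] z at bar 159.13915202683248 9478
bar mid y vs x: yaw deg 0.09958451959838942 y0 1.2774554548465964 w 17.640117282260967
bar end x [36.08079068 64.31893258]
leg x [46.82372076 64.32875157]
```

View pics/s4.png

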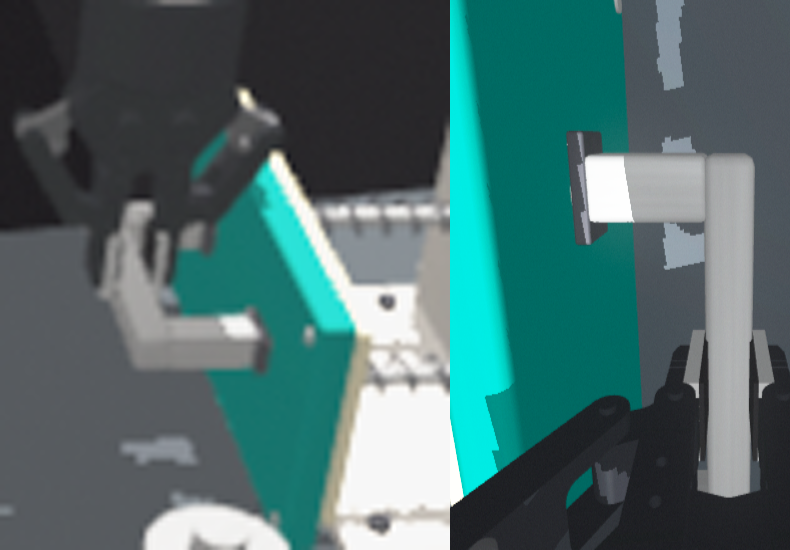

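Left: the near foot at about pixel (382,198), over where the right hole was (381.6,197). Right: the foot is just short of the panel face and parallel to it. I start pressing.

Call:
{"fn": "servo_tool", "kwargs": {"rows": [[[0, -1, 0], 0, -1], [[0, -2, 0], 0, -1], [[0, -3, 0], 0, -1], [[0, -4, 0], 0, -1], [[0, -5, 0], 0, -1], [[0, -6, 0], 0, -1], [[0, -6, 0], 0, -1]]}}

```text
t: 8.3
tcp_pos: [0.5817, 0.1148, 0.2643]
tool_rot: [0.997, -0.071, -0.002, 0.001]
force: [-0.7, -4.6, -1.2]
finger_gap: 0.187
```

```bash
python3 -c "
from h import *
tgt(560.2,196,264.5)"
```

```text
L,N,z now 559.9223514095237 194.5440486909126 264.325219700295 push 4.63673384524403 tq [-0.83  0.16 -0.19]
t 8.3 shift [ 0.3 -1.5 -0.2] turn 0.05 z [-0.0044 -0.0025 -1.    ] gap 0.187 F [-0.7 -4.6 -1.2] q6 1.72
```

Call:
{"fn": "servo_tool", "kwargs": {"rows": [[[0, -1.5, 0], 0.2, -1], [[0, -3, 0], 0.4, -1], [[0, -4.5, 0], 0.4, -1], [[0, -5.5, 0], 0.4, -1], [[0, -5.5, 0], 0.4, -1], [[0, -5.5, 0], 0.4, -1]]}}

```text
t: 8.9
tcp_pos: [0.5824, 0.1194, 0.2643]
tool_rot: [0.997, -0.073, -0.002, 0.003]
force: [-1.7, -7.9, 0.0]
finger_gap: 0.19
```

```bash
python3 - <<'E'
from h import *
tgt(560.2,201.5,264.5);s=sense()
w=cam('wrist');grip(w,s)
P=cloud(w);Q=(P-s['tcp_pos'])@R.from_quat(s['tool_rot']).as_matrix()*1000
h=cv2.cvtColor(w['image'],cv2.COLOR_BGR2HSV);t=(h[...,0]>80)&(h[...,0]<97)&(h[...,1]>120)&(P[...,2]<.13)&(P[...,2]>.03)
q=Q[t]
for _ in range(4):
    A=np.c_[q[:,0],q[:,2],np.ones(len(q))];c=np.linalg.lstsq(A,q[:,1],rcond=None)[0];k=abs(A@c-q[:,1])<2;q=q[k]
print('panel in tool: yaw,tilt deg',np.degrees(c[:2]),'y at 169',c[2]+169*c[1],len(q));tgt(560.2,201.5,264.5)
E
```

```text
L,N,z now 559.9762862679569 199.1611388735711 264.3369379433751 push 8.062987149244575 tq [-1.27  0.18  0.06]
t 8.9 shift [ 0.2 -2.3 -0.2] turn -0.24 z [-0.0051 -0.005  -1.    ] gap 0.19 F [-1.7 -7.9  0. ] q6 1.74
top plane: slope x,y deg [-0.05772432  0.42113958] z at bar 159.10266728200284 9483
bar mid y vs x: yaw deg 0.02639506588365006 y0 1.356672159448159 w 17.572912503545076
bar end x [36.10324776 64.36689679]
leg x [46.91461279 64.36709536]
panel in tool: yaw,tilt deg [-0.1033883  -0.34560448] y at 169 -53.607316171349225 25691
L,N,z now 559.982932762519 199.14488569032477 264.3451968139721 push 8.939691482508529 tq [-1.23  0.23  0.15]
t 8.95 shift [ 0.2 -2.4 -0.2] turn -0.25 z [-0.0051 -0.005  -1.    ] gap 0.185 F [-1.4 -8.8 -0.3] q6 1.74
```

Flush: the handle face and the panel agree to about 0.1° in yaw and pitch. The yaw moment has dropped to near zero, so both feet bear, at about 8.5 N. I push a little further and hold.

Call:
{"fn": "servo_tool", "kwargs": {"rows": [[[0, -0.7, 0], -0.1, -1], [[0, -1.4, 0], -0.1, -1], [[0, -1.4, 0], -0.1, -1], [[0, -1.4, 0], -0.1, -1], [[0, -1.4, 0], -0.1, -1], [[0, -1.4, 0], -0.1, -1], [[0, -1.4, 0], -0.1, -1], [[0, -1.4, 0], -0.1, -1]]}}

```text
t: 9.75
tcp_pos: [0.5825, 0.1198, 0.2644]
tool_rot: [0.997, -0.072, -0.003, 0.004]
force: [-1.4, -8.7, 0.3]
finger_gap: 0.185
```

```bash
python3 - <<'E'
from h import *
tgt(560.2,201.5,264.5)
a=cam('scene');b=cam('top')
i=a['image'][130:240,330:420];j=b['image'][130:310,60:260]
cv2.imwrite('pics/s5.png',np.hstack([cv2.resize(i,(400,489),interpolation=2),cv2.resize(j,(400,489))]))
E
```

```text
L,N,z now 560.0492964218274 199.6064122213956 264.41424865700037 push 8.789282839029084 tq [-1.19  0.2  -0.03]
t 9.75 shift [ 0.1 -1.9 -0.1] turn -0.08 z [-0.0058 -0.0072 -1.    ] gap 0.185 F [-1.4 -8.7  0.3] q6 1.74
```

View pics/s5.png

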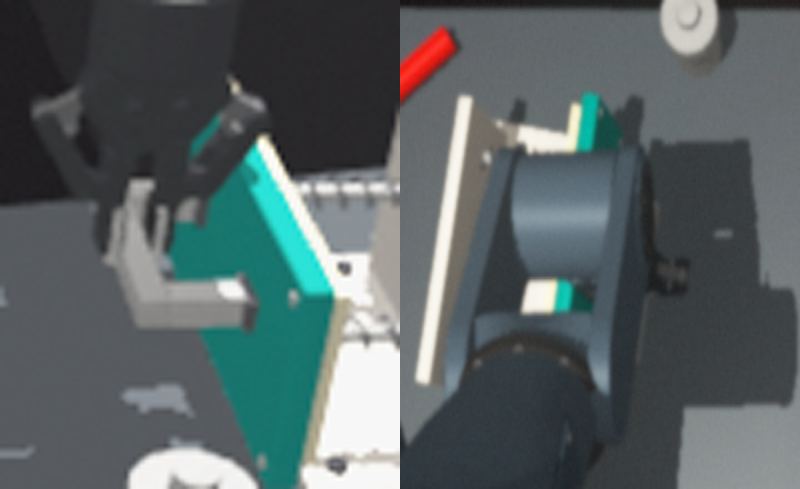

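The foot sits in the right place next to the corner screw: the offset matches the hole's offset to within about 1 px. The vessel is untouched. I hold for a couple of seconds at slightly more force.

Call:
{"fn": "servo_tool", "kwargs": {"rows": [[[0, -1.5, 0], 0, -1], [[0, -2, 0], 0, -1], [[0, -2, 0], 0, -1], [[0, -2, 0], 0, -1], [[0, -2, 0], 0, -1], [[0, -2, 0], 0, -1], [[0, -2, 0], 0, -1], [[0, -2, 0], 0, -1]]}}

```text
t: 10.65
tcp_pos: [0.5827, 0.1208, 0.2645]
tool_rot: [0.997, -0.071, -0.003, 0.005]
force: [-1.7, -8.2, 1.6]
finger_gap: 0.183
```

Call:
{"fn": "servo_tool", "kwargs": {"rows": [[[0, -1, 0], 0, -1], [[0, -1, 0], 0, -1], [[0, -1, 0], 0, -1], [[0, -1, 0], 0, -1], [[0, -1, 0], 0, -1], [[0, -1, 0], 0, -1], [[0, -1, 0], 0, -1], [[0, -1, 0], 0, -1]]}}

```text
t: 11.45
tcp_pos: [0.5828, 0.1208, 0.2646]
tool_rot: [0.997, -0.071, -0.003, 0.006]
force: [-1.4, -8.0, 0.3]
finger_gap: 0.186
```

Call:
{"fn": "servo_tool", "kwargs": {"rows": [[[0, -1, 0], 0, -1], [[0, -1, 0], 0, -1], [[0, -1, 0], 0, -1], [[0, -1, 0], 0, -1], [[0, -1, 0], 0, -1], [[0, -1, 0], 0, -1], [[0, -1, 0], 0, -1], [[0, -1, 0], 0, -1]]}}

```text
t: 12.25
tcp_pos: [0.5829, 0.1208, 0.2647]
tool_rot: [0.997, -0.071, -0.003, 0.007]
force: [-2.4, -8.4, 1.0]
finger_gap: 0.185
```

```bash
cat > chk.py <<'E'
from h import *
tgt(560.2,201.5,264.5);s=sense()
w=cam('wrist');grip(w,s)
P=cloud(w);Q=(P-s['tcp_pos'])@R.from_quat(s['tool_rot']).as_matrix()*1000
h=cv2.cvtColor(w['image'],cv2.COLOR_BGR2HSV);t=(h[...,0]>80)&(h[...,0]<97)&(h[...,1]>120)&(P[...,2]<.13)&(P[...,2]>.03)
q=Q[t]
for _ in range(4):
    A=np.c_[q[:,0],q[:,2],np.ones(len(q))];c=np.linalg.lstsq(A,q[:,1],rcond=None)[0];k=abs(A@c-q[:,1])<2;q=q[k]
print('panel in tool: yaw,tilt deg',np.degrees(c[:2]),'y at 169',c[2]+169*c[1],len(q))
E
python3 chk.py
```

```text
L,N,z now 560.2587685842293 200.60452506061938 264.71338220936957 push 8.682285313011594 tq [-1.2   0.22 -0.13]
t 12.25 shift [-0.1 -0.9  0.2] turn 0.03 z [-0.0079 -0.0137 -0.9999] gap 0.185 F [-2.4 -8.4  1. ] q6 1.74
top plane: slope x,y deg [-0.12627408  0.47999929] z at bar 159.06807043935828 9508
bar mid y vs x: yaw deg 0.024881842295926417 y0 1.5647991514224944 w 17.586293393528827
bar end x [36.02366088 64.35649296]
leg x [46.83631823 64.37169844]
panel in tool: yaw,tilt deg [ 0.1688354  -0.85419598] y at 169 -53.6230905661169 24980
```

The push has held at 8–9 N for over 3 s. Handle and panel agree to about 0.15° in yaw and 0.4° in pitch. Each new call adds a little tool tilt, so I hand in now.

```bash
python3 -c "
from h import *
print(sign_off())"
```

```text
the job is handed in; nothing more can be done
None
```

I gripped the handle by its bar and pressed both feet against the teal panel over the two holes. I handed the job in while still holding and pushing, at about 12.3 s of robot time.

- **Push:** the wrist force read 8–9 N for more than 3 s. The panel moved about 11.6 mm, which at 0.8 N per mm agrees (about 9.3 N).
- **Position:** my last reading put the handle within about 1 mm of the hole centres sideways and under 1 mm in height. The scene and top cameras had differed by 3–4 mm sideways. I settled on 560.2 mm after correcting the top camera's offset, and a late picture showed the near foot where the hole had been, to within about 1 pixel. The far foot was hidden, so I did not see it directly.
- **Flushness:** handle and panel agreed to about 0.1° in the first pressed check. In the last one it was about 0.15° in yaw and 0.4° in pitch, because the tool's tilt crept to about 0.8° over the repeated move calls. I could not correct that with the moves available, so I stopped moving. By the yaw moment, the push lay about 15 mm off centre, well between the feet.
- **Bystanders:** the vessel looked untouched in the last picture. The cup and tray were not in it, but my route stayed clear of them.

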